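# Fit the right spacer into the assembly jig

## Robot

A 6-joint arm with a two-finger parallel gripper is mounted at the origin on the work surface. World frame = base frame: x ahead of the robot, y to its left, z up, the work surface at z = 0. Lengths are in mm, angles in rad, forces in N, time in s.
With the tool pointing down it reaches from about 300 to 775 mm from the base axis. Payload 14.6 kg.
Tool frame: the origin (TCP) lies on the front face of the gripper's body, between the roots of the fingers; the fingertips stand 97 mm ahead of it and the grasp point (between the pads) lies 78 mm ahead of it; z points along the fingers, y is the direction in which the jaws open and shut (so a half turn about z gives the same grasp; the last joint's range is limited). The gripper opens to 94 mm and grips with 3 to 60 N. Pads are 16 mm wide; open, the fingers measure 119 mm over their backs; the gripper's body (75 mm by 177 mm) begins 78 mm behind the grasp point.
Start: joints at [1.098, 0.3, 1.521, -0, 1.321, -0.067], TCP at [217.111, 505.324, 302.646] pointing down, gripper open.
Joint ranges: [-3.03, 3.03], [-0.79, 2.21], [0.23, 2.52], [-1.04, 4.18], [0, 3.07], [-2.55, 2.55]. Speed limits (rad/s): [2.22, 2.22, 2.57, 3.14, 3.14, 3.14].

## Interface

Orientations are given as [roll, pitch, yaw] about the fixed x, y, z axes, in that order (R = Rz(yaw) Ry(pitch) Rx(roll)).
In Python, from cell import manip, eyes, finder gives the robot as it stands.
- The arm moves only by the tool drive_tool, never from a script. Its argument "rows" is a list of rows, each an object with "offset": the shift along the tool's x, y, z in mm, a list of three; "spin": the turn about the tool's z in degrees; "jaw": the finger opening in mm, from 0 to 94. In form: [{"offset": [dx, dy, dz], "spin": spin, "jaw": jaw}, ...]. A call has 1 to 20 rows; each row shifts and turns the commanded pose from where the row before left it, along the tool's axes as they then stand; what a row does not reach is not made up. A row lasts 1/10 s, in which the tool goes at most 50 mm and 8.59 degrees, less where a joint would pass 70% of its speed; a pose out of reach is approached as far as the arm can. A call is refused whole if a number of a shift passes 50 or a number of a turn 8.59, either way. A call with a gripper value outside its range is refused whole. The fingers move at their own pace and stop on an object; "force" is the grip in N (left out, the last holds). Time passes only in rows, so rows that do not move let the fingers close. It gives the time, the measured TCP pose, the force and the opening at its end, in the units of the state.
- manip.read_state(): the state, without advancing time (a new reading comes with each control period).
- eyes.camera(name): name is "side" or "top" or "wrist"; returns a dict with "color" (400x640x3 uint8, blue, green, red), "depth" (400x640 float32, mm along the optical axis (not along the pixel's ray), 0 where there is no reading), "vfov" (degrees; the focal length in pixels is half the picture's height over the tangent of half this angle, whatever the lens; pixels are square), "cx", "cy" (the principal point, pixels), "rvec" (rotation vector, rad) and "tvec" (3), from world to camera coordinates, as OpenCV has them. Camera axes: x right, y down, z forward; pixel columns grow to the right and rows downward; lengths in mm; the calibration is good to about 2 mm. A picture is of the moment at which its call begins.
- manip.sign_off(): hands the job in, once; it reports no verdict.
Trained networks look in the newest picture that a camera, given by its name, has taken for a name from the list of things; names that differ only in an ending like _2 or _b are one class to them, and where a whole thing is asked for, a point or a joint stands for the part that bears it (a point fixed in the world has none). Each returns a list of dicts, best first, with "p" (0 to 1); they miss things now and then, are a little off and sometimes report something else, mostly with a low value. They report only what shows in the picture. A call takes as long as a camera call. They do not tell look-alikes from the thing itself.
- finder.find_in(camera, target): "uv" ([column, row] in pixels, amid what is visible of it).
The state is a dict: "clock": time; "joints": joint angles; "qd": joint speeds; "effort": joint torques, N m; "eef_pos": TCP position; "eef_rot": TCP orientation; "wrist_force": force on the tool from outside, world axes, zero at the start; "moment": the same for the moment, N m; "finger_gap": finger opening in mm.
Only numpy, scipy, OpenCV 4.12 (cv2) and the standard library are available. Lean on these libraries where they do the work, as an engineer would, in place of code of your own. Each camera call takes 0.05 s, during which the arm holds its last target. There are 200 camera calls.

## Task

In the small assembly jig on the white board there is a gap between two wooden stops, set either narrow or wide. Of the wooden spacers with handle tabs standing on the bench, take the one that just fills the gap and lower it in, lengthwise and centred between the stops' faces, until it stands upright and fully home on the jig's base; then let go.

Things in the scene. Friction and masses are not known exactly. Their poses are not given: they have to be found in the camera images.
- jig: Fixed jig: white board base 240 (x) by 130 (y) by 12 mm; origin centre of its underside. On it a fixed wooden stop: gap face at x = -30 mm, facing +x, centred on y = 0. Both stops: 50 mm wide (y), 45 deep, 42 tall (tops 54 mm over the bench); top 14 mm of each gap face bevelled back 8 mm as lead-in. Gap floor is the base top, 12 mm over the bench; gap open at both y ends.
- movable_stop: The other wooden stop, screwed to the base (does not move), axes as the jig. Origin at the foot of its gap face, mid width, on the base top; the block runs 45 mm to +x, its gap face looks to -x at the fixed stop. Two settings: x = -1 mm in the jig frame (narrow gap, 29 mm) or x = +17 mm (wide gap, 47 mm).
- spacer_thin: Loose upright spacer: pale wood block 24 mm thick (x), 60 long (y), 40 tall, with a darker handle tab centred on top, 18 mm thick (x), 40 long (y), from 40 to 85 mm height. Origin centre of underside, z up. About 60 g. Fits the narrow gap.
- spacer_thick: Loose upright spacer: pale wood block 42 mm thick (x), 60 long (y), 40 tall, with a darker handle tab centred on top, 18 mm thick (x), 40 long (y), from 40 to 85 mm height. Origin centre of underside, z up. About 90 g. Fits the wide gap. A third such spacer, 66 mm thick, not listed, fits neither gap.
Things that resemble listed ones, but are neither listed nor needed, are in the scene too. What is shaped like the spacer_thin but red is not meant. What is shaped like the spacer_thick but blue is not meant.

How it is judged:
By the outcome, as a careful person would: the job done as asked, in the order asked, and still so for the second after the job is handed in, with the robot touching nothing.
It also fails if it takes over 34 s, if anything falls off the work surface, if the arm or the gripper's body presses on something with over 40 N, if the wrist force passes 120 N, or if a joint passes its speed limit or range.

## Working session

There is one attempt and no reset: what is moved stays moved. The work goes in short steps, Python scripts to look and compute and a tool call to move; the robot and the scene stay as the last step left them, time stands still between calls to the robot, and variables do not carry over. Pictures are saved under pics/ and viewed, about 8 in all and at most 12, crops included, and the job is handed in when it is done.

Besides the shell and the picture viewer there is one more tool, called after ">>>" in YAML: its name, and indented under it one key for each argument. drive_tool: Moves the arm, as the interface text tells. Its arguments: {"type":"object","properties":{"rows":{"type":"array","items":{"type":"object","properties":{"offset":{"type":"array","items":{"type":"number"}},"spin":{"type":"number"},"jaw":{"type":"number"}}}},"force":{"type":"number"}},"required":["rows"]}

```bash
ls; mkdir -p pics; cat > h.py <<'E'
import numpy as np, cv2
from cell import manip, eyes, finder
def cam(n):
    c=eyes.camera(n); c['f']=200/np.tan(np.radians(c['vfov'])/2); c['R']=cv2.Rodrigues(np.array(c['rvec'],float))[0]; c['t']=np.array(c['tvec'],float).ravel(); return c
def cloud(c):
    d=c['depth']; v,u=np.mgrid[:d.shape[0],:d.shape[1]]
    P=np.stack([(u-c['cx'])/c['f']*d,(v-c['cy'])/c['f']*d,d],-1)
    return (P-c['t'])@c['R']
E
python3 - <<'E'
from h import *
s=manip.read_state(); print(s)
for n in ('top','side'):
    c=cam(n); np.savez('pics/%s1.npz'%n,**c); cv2.imwrite('pics/%s1.png'%n,c['color'])
    print(n,c['vfov'],c['cx'],c['cy'],-c['R'].T@c['t'],c['R'].round(3).tolist())
    for t in('jig','movable_stop','spacer_thin','spacer_thick'):
        print(t,[(np.round(r['uv']).tolist(),round(r['p'],2)) for r in finder.find_in(n,t)])
E
```

```text
pics
{'clock': 0.0, 'joints': array([ 1.09837501e+00,  3.00454478e-01,  1.52160344e+00, -8.99007418e-06,
        1.32067438e+00, -6.66311736e-02]), 'qd': array([-0.00109407, -0.00303008,  0.00192263, -0.00056599,  0.00224582,
        0.00013884]), 'effort': array([ 2.42808646e-04, -5.31811774e+01, -3.52723396e+01,  7.07935542e-02,
        2.46351818e-02, -1.27419321e-04]), 'eef_pos': array([217.05884237, 505.18811145, 302.08592191]), 'eef_rot': array([-3.14045496e+00, -6.71910332e-05,  2.73580470e+00]), 'wrist_force': array([-0.4342607 , -0.81728549,  0.35047464]), 'moment': array([-0.02847854,  0.03904541, -0.01943899]), 'finger_gap': 93.54581715334432}
top 50.204809106867025 317.0236593065138 192.04342188143843 [ 380.98113141  -42.03179247 1058.86444048] [[0.019, -0.999, -0.028], [-0.993, -0.016, -0.118], [0.118, 0.03, -0.993]]
jig [([307.0, 170.0], 0.76)]
movable_stop [([304.0, 153.0], 0.9)]
spacer_thin [([230.0, 220.0], 0.78), ([202.0, 255.0], 0.67)]
spacer_thick [([446.0, 153.0], 0.7), ([412.0, 175.0], 0.66)]
side 47.13507766274602 312.4540116598211 195.70457065521407 [ 448.19936629 -780.45000271  746.02642465] [[0.999, -0.024, 0.021], [-0.0, -0.664, -0.748], [0.032, 0.747, -0.664]]
jig [([346.0, 211.0], 0.7)]
movable_stop [([366.0, 196.0], 0.82)]
spacer_thin [([294.0, 150.0], 0.92), ([263.0, 137.0], 0.77)]
spacer_thick [([391.0, 324.0], 0.91), ([347.0, 290.0], 0.8)]
```

View pics/top1.png

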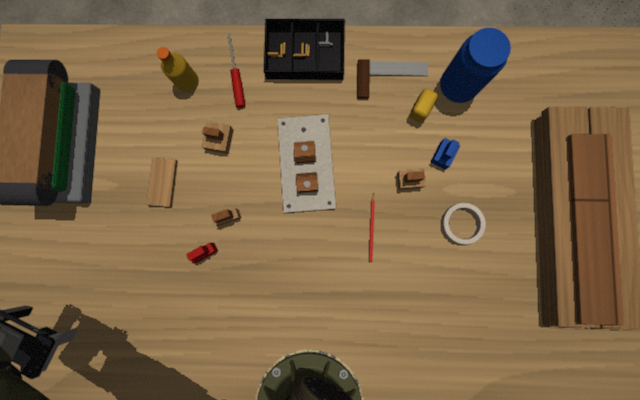

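View pics/side1.png

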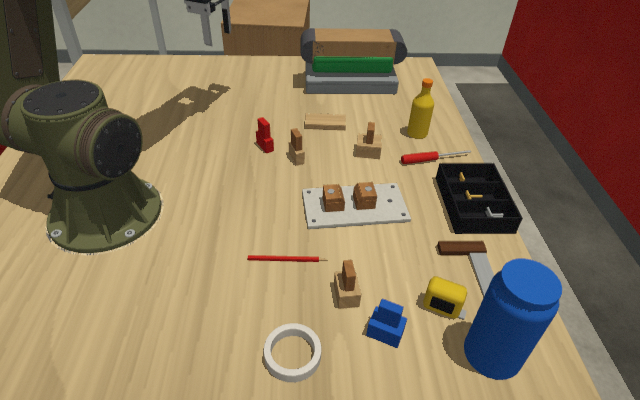

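The jig is at top (305,163), with stops at (304,152) and (307,183). There are three wooden spacers: (226,216), (217,138) and (411,178). The look-alikes, red (202,253) and blue (446,153), are not meant. Next I'll measure from the depth clouds.

```bash
python3 - <<'E'
from h import *
for n,B in (('top',dict(jig=(270,105,345,220),A=(205,202,245,230),B=(198,118,236,156),C=(392,160,432,195))),('side',dict(jig=(298,175,415,230),A=(284,125,310,168),B=(350,118,386,162),C=(330,256,365,310)))):
    c=dict(np.load(f'pics/{n}1.npz')); W=cloud(c); print(n)
    for k,(a,b,e,f) in B.items():
        P=W[b:f,a:e].reshape(-1,3); d=c['depth'][b:f,a:e].ravel()>0; P=P[d]
        for lo,hi in ((6,20),(30,47),(48,60),(75,95)):
            m=(P[:,2]>lo)&(P[:,2]<hi)
            if m.sum()<8: continue
            Q=P[m]; r=cv2.minAreaRect(Q[:,:2].astype(np.float32)); print(k,(lo,hi),m.sum(),np.median(Q[:,2]).round(1),np.round(r[0],1),np.round(r[1],1),round(r[2],1))
# stops separately, top view
c=dict(np.load('pics/top1.npz')); W=cloud(c)
for a,b,e,f in((285,135,325,167),(285,168,325,200)):
    P=W[b:f,a:e].reshape(-1,3); Q=P[(P[:,2]>49)&(P[:,2]<62)]; r=cv2.minAreaRect(Q[:,:2].astype(np.float32)); print('stop',len(Q),Q.mean(0).round(1),np.round(r[0],1),np.round(r[1],1),r[2])
im=c['color']; cv2.imwrite('pics/crop1.png',np.vstack([cv2.resize(im[105:225,195:345],None,fx=4,fy=4,interpolation=3)]))
E
```

```text
top
jig (6, 20) 4080 13.0 [585.1  15.2] [184.5 283.4] 88.7
jig (30, 47) 87 42.1 [554.4  14.6] [102.7  48.8] 5.2
jig (48, 60) 707 54.9 [562.6  16.3] [119.5  50. ] 5.5
A (6, 20) 29 11.9 [439.  197.5] [39.  66.8] 64.6
A (30, 47) 104 40.7 [438.2 207.3] [23.8 59.7] 21.1
A (48, 60) 13 53.1 [433.8 200.6] [13.7 37.5] 45.9
A (75, 95) 148 85.7 [438.9 207.7] [19.  39.9] 20.0
B (6, 20) 59 12.0 [639.  249.7] [83.8 90. ] 2.7
B (30, 47) 489 40.5 [635.7 239.2] [60.7 66.7] 80.0
B (48, 60) 26 53.6 [628.5 236.6] [15.9 39.3] 16.8
B (75, 95) 145 85.1 [635.7 239.9] [41.3 18.6] 81.2
C (6, 20) 31 12.9 [ 546.  -252.9] [60.5 93.8] 12.3
C (30, 47) 265 40.8 [ 537.8 -238.8] [42.4 60.6] 6.3
C (48, 60) 19 54.0 [ 529.9 -235.6] [40.5 14.9] 71.2
C (75, 95) 147 85.9 [ 537.8 -238.7] [18.1 39.6] 5.1
side
jig (6, 20) 2942 12.5 [582.7  20.7] [239.7 134.8] 5.1
jig (30, 47) 288 39.4 [566.8  18.9] [118.8  55.7] 7.0
jig (48, 60) 567 54.1 [567.7  18.8] [119.4  53. ] 5.6
A (6, 20) 79 12.0 [450.7 269.4] [182.1  44.2] 84.3
A (30, 47) 108 39.3 [443.3 210.4] [23.6 62.7] 21.0
A (48, 60) 38 54.2 [441.4 208.6] [16.5 38.1] 29.7
A (75, 95) 90 84.8 [444.  209.4] [18.8 40.3] 22.7
B (6, 20) 108 12.2 [637.2 214.6] [ 9.2 65. ] 81.6
B (30, 47) 331 40.2 [641.1 243.1] [71.4 65.1] 82.5
B (48, 60) 26 53.0 [637.9 225.8] [ 8.1 18.3] 70.6
B (75, 95) 79 85.0 [640.9 241.9] [43.3 17.6] 82.0
C (6, 20) 120 13.1 [ 531.  -249.6] [33.9 69.5] 42.3
C (30, 47) 409 40.1 [ 543.  -236.9] [42.5 61.5] 5.5
C (48, 60) 54 53.9 [ 536.5 -242.1] [16.6 39.7] 32.7
C (75, 95) 203 85.0 [ 543.  -236.8] [18.4 40.8] 6.4
stop 349 [601.3  19.8  54.7] [601.4  20. ] [41.9 49.8] 6.276243209838867
stop 352 [522.7  12.4  54.8] [523.8  12.6] [41.4 50. ] 5.5875372886657715
```

View pics/crop1.png

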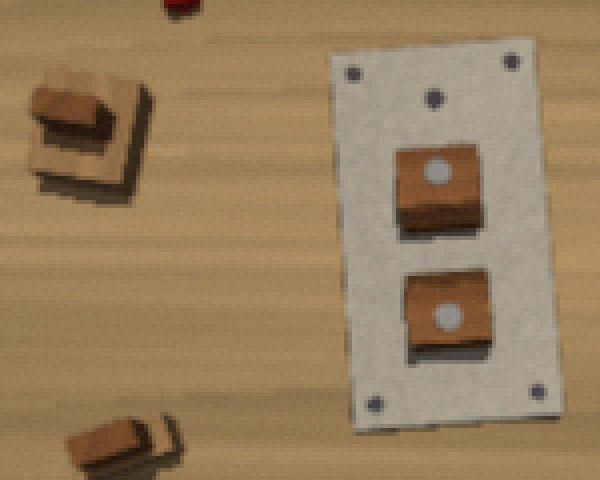

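Both stops together span 119.5 mm, which is 90 + 29, so the gap is narrow. The spacers A (226,216), C (411,178) and B (217,138) measure 24, 42 and 67 mm thick. A, in pale wood, is therefore the one meant. The two cameras disagree by about 5 mm in x, so I'll refine with the wrist camera over A.

>>> drive_tool:
  rows:
    - {"offset": [-27, -15, 0], "spin": 0, "jaw": 94}
    - {"offset": [-27, -15, 0], "spin": 0, "jaw": 94}
    - {"offset": [-27, -15, 0], "spin": 0, "jaw": 94}
    - {"offset": [-27, -15, 0], "spin": 0, "jaw": 94}
    - {"offset": [-27, -15, 0], "spin": 0, "jaw": 94}
    - {"offset": [-27, -15, 0], "spin": 0, "jaw": 94}
    - {"offset": [-27, -15, 0], "spin": 0, "jaw": 94}
    - {"offset": [-27, -15, 0], "spin": 0, "jaw": 94}
    - {"offset": [-27, -15, 0], "spin": 0, "jaw": 94}
    - {"offset": [-27, -15, 0], "spin": 0, "jaw": 94}
    - {"offset": [-27, -15, 0], "spin": 0, "jaw": 94}
    - {"offset": [-27, -15, 0], "spin": 0, "jaw": 94}
    - {"offset": [0, 0, 0], "spin": 7.6, "jaw": 94}
    - {"offset": [0, 0, 0], "spin": 7.6, "jaw": 94}
    - {"offset": [0, 0, 0], "spin": 7.6, "jaw": 94}
    - {"offset": [0, 0, 0], "spin": 7.6, "jaw": 94}
    - {"offset": [0, 0, 0], "spin": 7.6, "jaw": 94}
    - {"offset": [0, 0, 0], "spin": 7.6, "jaw": 94}
    - {"offset": [0, 0, 0], "spin": 0, "jaw": 94}
    - {"offset": [0, 0, 0], "spin": 0, "jaw": 94}

```text
clock: 2.5
eef_pos: [443.7, 212.0, 302.7]
eef_rot: [3.142, 0.0, 1.944]
wrist_force: [0.6, 0.1, -0.2]
finger_gap: 93.6
```

```bash
cat >> h.py <<'E'
def rects(c,boxc,rad=45,bands=((33,45),(75,95))):
    W=cloud(c).reshape(-1,3); W=W[(c['depth']>0).ravel()]
    W=W[np.hypot(W[:,0]-boxc[0],W[:,1]-boxc[1])<rad]
    for lo,hi in bands:
        Q=W[(W[:,2]>lo)&(W[:,2]<hi)]
        if len(Q)>20:
            r=cv2.minAreaRect(Q[:,:2].astype(np.float32)); print((lo,hi),len(Q),'z',np.median(Q[:,2]).round(1),np.round(r[0],1),np.round(r[1],1),round(r[2],1))
def tool():
    s=manip.read_state(); return s['eef_pos'],np.degrees(s['eef_rot']),s
E
python3 - <<'E'
from h import *
c=cam('wrist'); np.savez('pics/w1.npz',**c); cv2.imwrite('pics/w1.png',c['color'])
print(tool()[:2],-c['R'].T@c['t'],c['R'].round(2).tolist())
print([(np.round(r['uv']),round(r['p'],2)) for r in finder.find_in('wrist','spacer_thin')])
rects(c,(441,209))
E
```

```text
(array([443.74654733, 212.03341808, 302.66351952]), array([1.79997386e+02, 1.30399716e-03, 1.11361377e+02])) [413.82995753 288.68168666 384.08043392] [[0.93, 0.36, -0.0], [0.35, -0.89, 0.29], [0.11, -0.27, -0.96]]
[(array([317., 180.]), 0.84), (array([250., 100.]), 0.58)]
(33, 45) 437 z 39.2 [441.4 209.4] [23.6 59.2] 20.6
(75, 95) 867 z 84.1 [441.3 209.2] [17.9 40.1] 20.4
```

View pics/w1.png

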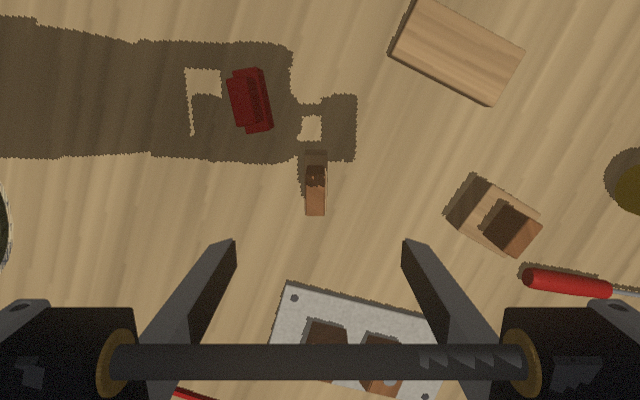

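In the wrist view, A is at (315,190) and red is at (250,100). I'll confirm in an enlarged crop before reaching for it.

```bash
python3 -c "
import cv2
cv2.imwrite('pics/crop2.png',cv2.resize(cv2.imread('pics/w1.png')[50:260,220:400],None,fx=2.8,fy=2.8,interpolation=3))"
```

```text
(no output)
```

View pics/crop2.png

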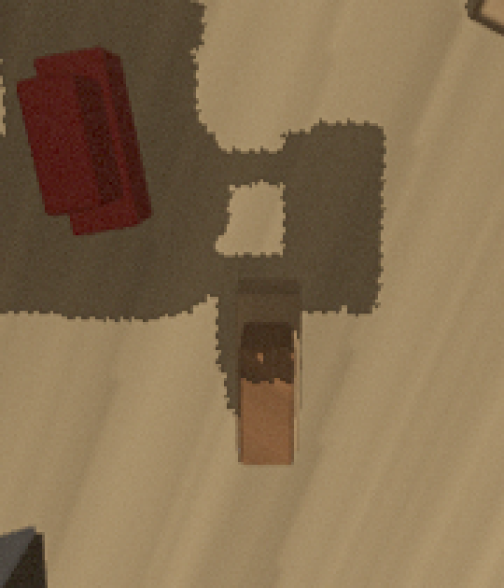

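The crop shows a wooden thin spacer with a narrow tab at wrist (315,190), partly in the gripper's shadow. The red one beside it is the look-alike. I'll grasp the wooden one.

>>> drive_tool:
  rows:
    - {"offset": [-1.7, -3.2, 10], "spin": 0.9, "jaw": 94}
    - {"offset": [0, 0, 25], "spin": 0, "jaw": 94}
    - {"offset": [0, 0, 25], "spin": 0, "jaw": 60}
    - {"offset": [0, 0, 25], "spin": 0, "jaw": 60}
    - {"offset": [0, 0, 25], "spin": 0, "jaw": 60}
    - {"offset": [0, 0, 20], "spin": 0, "jaw": 60}
    - {"offset": [0, 0, 15], "spin": 0, "jaw": 50}
    - {"offset": [0, 0, 10], "spin": 0, "jaw": 40}
    - {"offset": [0, 0, 0], "spin": 0, "jaw": 30}
    - {"offset": [0, 0, 0], "spin": 0, "jaw": 24}
    - {"offset": [0, 0, 0], "spin": 0, "jaw": 20}
    - {"offset": [0, 0, 0], "spin": 0, "jaw": 15}
    - {"offset": [0, 0, 0], "spin": 0, "jaw": 10}
    - {"offset": [0, 0, 0], "spin": 0, "jaw": 10}
    - {"offset": [0, 0, 0], "spin": 0, "jaw": 10}
  force: 20

```text
clock: 4.1
eef_pos: [441.6, 209.4, 148.3]
eef_rot: [3.141, 0.0, 1.924]
wrist_force: [0.9, -0.7, 6.4]
finger_gap: 18.0
```

>>> drive_tool:
  rows:
    - {"offset": [0, 0, -10], "spin": 0, "jaw": 10}
    - {"offset": [0, 0, -25], "spin": 0, "jaw": 10}
    - {"offset": [0, 0, -30], "spin": 0, "jaw": 10}
    - {"offset": [0, 0, -30], "spin": 0, "jaw": 10}
    - {"offset": [0, 0, -30], "spin": 0, "jaw": 10}
    - {"offset": [-15, 1.5, -15], "spin": 0, "jaw": 10}
    - {"offset": [-30, 3, 0], "spin": 0, "jaw": 10}
    - {"offset": [-30, 3, 0], "spin": 0, "jaw": 10}
    - {"offset": [-30, 3, 0], "spin": 0, "jaw": 10}
    - {"offset": [-30, 3, 0], "spin": 0, "jaw": 10}
    - {"offset": [-30, 3, 0], "spin": 0, "jaw": 10}
    - {"offset": [-30, 3, 0], "spin": 0, "jaw": 10}
    - {"offset": [-30, 3, 0], "spin": 0, "jaw": 10}
    - {"offset": [-30, 3, 0], "spin": 0, "jaw": 10}
    - {"offset": [-30, 3, 0], "spin": 0, "jaw": 10}
    - {"offset": [-15, 1.5, 0], "spin": 4.9, "jaw": 10}
    - {"offset": [0, 0, 0], "spin": 4.9, "jaw": 10}
    - {"offset": [0, 0, 0], "spin": 4.9, "jaw": 10}
    - {"offset": [0, 0, 0], "spin": 0, "jaw": 10}
    - {"offset": [0, 0, 0], "spin": 0, "jaw": 10}

```text
clock: 6.1
eef_pos: [573.3, -61.7, 288.0]
eef_rot: [3.142, 0.0, 1.67]
wrist_force: [0.7, 0.3, -0.7]
finger_gap: 18.2
```

```bash
python3 - <<'E'
from h import *
c=cam('wrist'); np.savez('pics/w2.npz',**c); cv2.imwrite('pics/w2.png',c['color'])
p,r,s=tool(); print(p,r,-c['R'].T@c['t'],s['clock'])
rects(c,(565.5,18),85,((48,60),))
rects(c,(565.5,18),170,((8,16),))
rects(c,p[:2],60,((185,196),(225,245)))
E
```

```text
[573.25285671 -61.64964867 287.93159726] [1.79996458e+02 6.59958021e-04 9.56954772e+01] [565.80840788  20.37069483 369.38773985] 6.15
(48, 60) 5367 z 53.3 [566.   16.9] [119.3  49.7] 5.7
(8, 16) 26233 z 11.3 [581.4  18.4] [240.5 130.1] 5.7
(185, 196) 272 z 192.1 [572.4 -48.3] [35.  13.6] 6.0
(225, 245) 1589 z 235.4 [576.2 -59.3] [36.8 34.9] 39.4
```

View pics/w2.png

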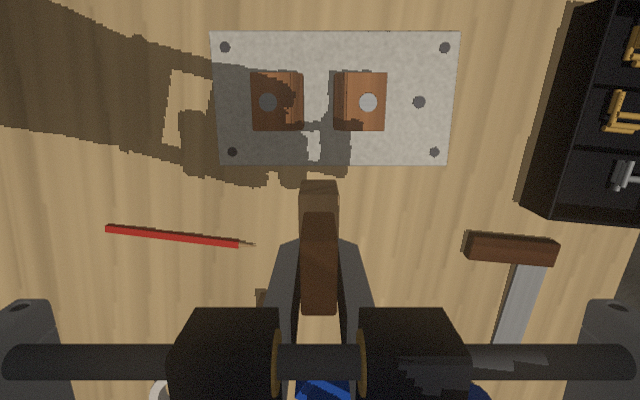

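The wrist view shows the jig at (335,98), with the gap between stop tops at (268,100) and (368,100). The held spacer is at (320,245). The outer span is again 119.3 mm, so narrow is confirmed. The base and the stops both give the gap centre at (566.0,16.9), yaw 5.7°. Next I'll measure the spacer in hand.

```bash
python3 - <<'E'
from h import *
c=dict(np.load('pics/w2.npz')); W=cloud(c)
p,r,s=tool(); a=np.radians(r[2]); ex=np.array([np.cos(a),np.sin(a)]); ey=np.array([np.sin(a),-np.cos(a)])
d=W[...,:2]-p[:2]; X=d@ex; Y=d@ey; Z=W[...,2]
for row in (185,195,205,209,213,217,220,225,240,260,280,300,312):
    print(row,[(u,X[row,u].round(1),Y[row,u].round(1),Z[row,u].round(1)) for u in (301,305,320,334,337)])
for lo,hi in ((174,183),(221,228)):
    m=(Z>lo)&(Z<hi)&(abs(Y)<16)&(abs(X)<40)&(c['depth']>0); print(lo,m.sum(),np.percentile(X[m],[0,2,98,100]).round(1),np.percentile(Y[m],[0,2,50,98,100]).round(1),np.median(Z[m]))
d=np.array([566.0,16.9])-p[:2]; print('gap in tool',d@ex,d@ey,5.7-(r[2]-90))
E
```

```text
185 [(301, np.float64(29.4), np.float64(-10.3), np.float64(158.0)), (305, np.float64(29.3), np.float64(-7.8), np.float64(157.6)), (320, np.float64(29.2), np.float64(1.7), np.float64(157.2)), (334, np.float64(29.4), np.float64(10.6), np.float64(158.0)), (337, np.float64(-10.2), np.float64(21.2), np.float64(-0.4))]
195 [(301, np.float64(28.9), np.float64(-9.3), np.float64(179.2)), (305, np.float64(29.0), np.float64(-7.0), np.float64(179.6)), (320, np.float64(28.9), np.float64(1.6), np.float64(179.5)), (334, np.float64(28.5), np.float64(9.7), np.float64(178.0)), (337, np.float64(28.8), np.float64(11.4), np.float64(178.9))]
205 [(301, np.float64(23.0), np.float64(-9.3), np.float64(179.6)), (305, np.float64(22.4), np.float64(-7.1), np.float64(177.7)), (320, np.float64(22.8), np.float64(1.6), np.float64(179.1)), (334, np.float64(22.6), np.float64(9.8), np.float64(178.6)), (337, np.float64(22.9), np.float64(11.5), np.float64(179.4))]
209 [(301, np.float64(20.2), np.float64(-9.4), np.float64(178.7)), (305, np.float64(20.5), np.float64(-7.1), np.float64(179.5)), (320, np.float64(20.2), np.flo
[... 2510 characters left out ...]
np.float64(225.3)), (334, np.float64(-11.6), np.float64(8.3), np.float64(223.3)), (337, np.float64(-156.3), np.float64(23.6), np.float64(-1.6))]
312 [(301, np.float64(-18.4), np.float64(-7.8), np.float64(223.3)), (305, np.float64(-17.8), np.float64(-5.8), np.float64(224.1)), (320, np.float64(-18.0), np.float64(1.5), np.float64(223.8)), (334, np.float64(-17.9), np.float64(8.3), np.float64(223.9)), (337, np.float64(-172.7), np.float64(23.8), np.float64(-0.6))]
174 1026 [ 2.1  6.  29.6 29.8] [-11.3 -10.9   0.5  12.3  12.7] 178.92381726263832
221 3062 [-19.8 -18.3  19.3  20. ] [-16.  -11.9   0.5  12.1  15.9] 223.96774234445303
gap in tool 78.88166323974345 0.5783092161183924 0.004522817486841468
```

>>> drive_tool:
  rows:
    - {"offset": [10, 0, 0], "spin": 0, "jaw": 10}
    - {"offset": [20, 0, 0], "spin": 0, "jaw": 10}
    - {"offset": [20, 0, 0], "spin": 0, "jaw": 10}
    - {"offset": [20, 0, 0], "spin": 0, "jaw": 10}
    - {"offset": [9.4, -0.1, 0], "spin": 0, "jaw": 10}
    - {"offset": [0, 0, 15], "spin": 0, "jaw": 10}
    - {"offset": [0, 0, 20], "spin": 0, "jaw": 10}
    - {"offset": [0, 0, 20], "spin": 0, "jaw": 10}
    - {"offset": [0, 0, 15], "spin": 0, "jaw": 10}
    - {"offset": [0, 0, 10], "spin": 0, "jaw": 10}
    - {"offset": [0, 0, 0], "spin": 0, "jaw": 10}
    - {"offset": [0, 0, 0], "spin": 0, "jaw": 10}

```text
clock: 7.35
eef_pos: [565.8, 17.3, 208.2]
eef_rot: [3.141, 0.0, 1.668]
wrist_force: [0.9, -0.8, -0.3]
finger_gap: 18.0
```

```bash
python3 - <<'E'
from h import *
c=cam('wrist'); np.savez('pics/w3.npz',**c)
p,r,s=tool(); print(p,r,s['clock'])
W=cloud(c); a=np.radians(r[2]); ex=np.array([np.cos(a),np.sin(a)]); ey=np.array([np.sin(a),-np.cos(a)])
d=W[...,:2]-p[:2]; X=d@ex; Y=d@ey; Z=W[...,2]; ok=c['depth']>0
for n,m in (('block top',(abs(Z-99.5)<3)&(abs(Y)<16)&(X>20)&(X<40)),('stop+',(abs(Z-53)<3)&(Y>15)&(abs(X)<45)),('stop-',(abs(Z-53)<3)&(Y<-15)&(abs(X)<45))):
    m&=ok; print(n,m.sum(),[np.percentile(q[m],[0,1,50,99,100]).round(1) for q in (X,Y,Z)] if m.any() else '')
s=cam('side'); cv2.imwrite('pics/mix.png',np.hstack([cv2.resize(c['color'],(480,300)),cv2.resize(s['color'][120:245,270:440],(320,300))[:, :320]]))
E
```

```text
[565.87129845  17.25538529 208.51668486] [1.79932451e+02 8.28466949e-03 9.55580291e+01] 7.4
block top 702 [array([20. , 20.2, 25.3, 29.7, 30. ]), array([-11.2, -11.1,   0.5,  12.6,  12.8]), array([ 96.5,  96.9,  99.2, 100.7, 101.1])]
stop+ 3470 [array([-43.5, -24.3,   1.7,  24.7,  25. ]), array([ 19.9,  21. ,  40.3, 112.6, 238. ]), array([50. , 50.2, 53.3, 55.2, 56. ])]
stop- 3445 [array([-25. , -24. ,   1.9,  24.6,  25. ]), array([-59.4, -58.8, -40. , -20.8, -19.7]), array([50. , 50.4, 53.4, 55.3, 55.9])]
```

View pics/mix.png

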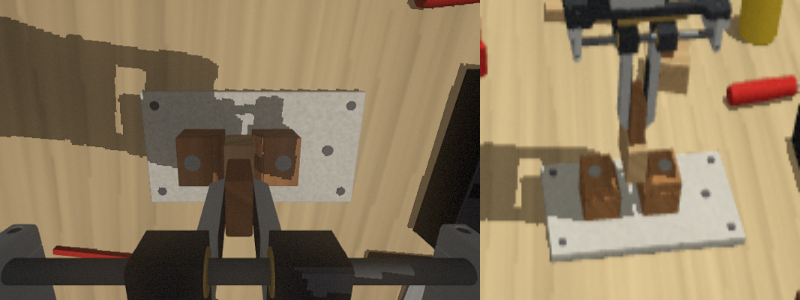

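The image agrees: the spacer hangs over the gap, aligned with the stops at 480-scale (200,160) and (275,160). It is about 0.5 mm off in y, so I'll correct that and lower it.

>>> drive_tool:
  rows:
    - {"offset": [0.2, -0.5, 0], "spin": 0, "jaw": 10}
    - {"offset": [0, 0, 5], "spin": 0, "jaw": 10}
    - {"offset": [0, 0, 7], "spin": 0, "jaw": 10}
    - {"offset": [0, 0, 7], "spin": 0, "jaw": 10}
    - {"offset": [0, 0, 7], "spin": 0, "jaw": 10}
    - {"offset": [0, 0, 6], "spin": 0, "jaw": 10}
    - {"offset": [0, 0, 5], "spin": 0, "jaw": 10}
    - {"offset": [0, 0, 4], "spin": 0, "jaw": 10}
    - {"offset": [0, 0, 3], "spin": 0, "jaw": 10}
    - {"offset": [0, 0, 2], "spin": 0, "jaw": 10}
    - {"offset": [0, 0, 0], "spin": 0, "jaw": 10}
    - {"offset": [0, 0, 0], "spin": 0, "jaw": 10}

```text
clock: 8.65
eef_pos: [565.1, 17.4, 161.8]
eef_rot: [3.141, 0.0, 1.668]
wrist_force: [-0.0, 0.5, -0.6]
finger_gap: 17.9
```

>>> drive_tool:
  rows:
    - {"offset": [0, 0, 0.7], "spin": 0, "jaw": 10}
    - {"offset": [0, 0, 0.7], "spin": 0, "jaw": 10}
    - {"offset": [0, 0, 0.4], "spin": 0, "jaw": 10}
    - {"offset": [0, 0, 0], "spin": 0, "jaw": 10}
    - {"offset": [0, 0, 0], "spin": 0, "jaw": 10}

```text
clock: 9.15
eef_pos: [565.2, 17.3, 160.3]
eef_rot: [3.141, 0.0, 1.668]
wrist_force: [-1.8, -1.0, 5.4]
finger_gap: 17.6
```

Contact came at TCP z 160.3, the height expected for fully home, with 5 N. I'll release and retreat.

>>> drive_tool:
  rows:
    - {"offset": [0, 0, 0], "spin": 0, "jaw": 20}
    - {"offset": [0, 0, 0], "spin": 0, "jaw": 26}
    - {"offset": [0, 0, 0], "spin": 0, "jaw": 36}
    - {"offset": [0, 0, 0], "spin": 0, "jaw": 50}
    - {"offset": [0, 0, 0], "spin": 0, "jaw": 50}
    - {"offset": [0, 0, -5], "spin": 0, "jaw": 50}
    - {"offset": [0, 0, -15], "spin": 0, "jaw": 50}
    - {"offset": [0, 0, -25], "spin": 0, "jaw": 50}
    - {"offset": [0, 0, -25], "spin": 0, "jaw": 50}
    - {"offset": [0, 0, -25], "spin": 0, "jaw": 50}
    - {"offset": [0, 0, -25], "spin": 0, "jaw": 50}
    - {"offset": [-20, 0, -15], "spin": 0, "jaw": 50}
    - {"offset": [-20, 0, 0], "spin": 0, "jaw": 50}
    - {"offset": [-20, 0, 0], "spin": 0, "jaw": 50}
    - {"offset": [-10, 0, 0], "spin": 0, "jaw": 50}
    - {"offset": [0, 0, 0], "spin": 0, "jaw": 50}
    - {"offset": [0, 0, 0], "spin": 0, "jaw": 50}

```text
clock: 10.85
eef_pos: [571.8, -51.8, 295.2]
eef_rot: [3.141, -0.0, 1.668]
wrist_force: [0.8, -0.4, -0.3]
finger_gap: 50.4
```

```bash
python3 - <<'E'
from h import *
c=cam('wrist'); p,r,s=tool(); print(p,s['clock'],s['finger_gap'])
W=cloud(c); a=np.radians(5.7); ex=np.array([np.cos(a),np.sin(a)]); ey=np.array([-np.sin(a),np.cos(a)])
d=W[...,:2]-[566,16.9]; X=d@ex; Y=d@ey; Z=W[...,2]; ok=c['depth']>0
for n,m in (('tab top',(Z>90)&(abs(X)<25)&(abs(Y)<40)),('block top',(abs(Z-51)<3)&(abs(X)<13.5)&(abs(Y)<40)),('stop+',(abs(Z-53)<2.5)&(X>17)&(X<70)&(abs(Y)<40)),('stop-',(abs(Z-53)<2.5)&(X<-17)&(X>-70)&(abs(Y)<40))):
    m&=ok; print(n,m.sum(),[np.percentile(q[m],[0,1,50,99,100]).round(1) for q in (X,Y,Z)])
    if n=='tab top': print(cv2.minAreaRect(W[m][:,:2].astype(np.float32)))
s=cam('side'); cv2.imwrite('pics/mix2.png',np.hstack([cv2.resize(c['color'],(480,300)),cv2.resize(s['color'][140:240,290:420],(320,300))]))
E
```

```text
[571.76310516 -51.60569436 295.08959425] 10.9 50.29214028271138
tab top 1146 [array([-8.7, -8.5,  0.3,  9. , 25. ]), array([-39.8, -19.5,   1. ,  19.8,  19.8]), array([ 92.1,  94. ,  96.2,  97.9, 311.9])]
((570.4202880859375, 5.7318572998046875), (26.787960052490234, 66.18199157714844), 21.5296573638916)
block top 589 [array([-12. , -11.9,  -0.4,  11.6,  11.6]), array([-29.5, -29.3,  12.2,  29.3,  29.3]), array([48.8, 49.4, 51.1, 53. , 53.3])]
stop+ 2408 [array([20.3, 21.1, 40. , 59. , 59.7]), array([-24.6, -24.5,   0.8,  24.8,  25. ]), array([50.5, 50.9, 53.2, 55.1, 55.4])]
stop- 2396 [array([-59.6, -59. , -39.9, -21.2, -19.9]), array([-24.6, -24.2,   1. ,  25.1,  25.2]), array([50.5, 51. , 53.3, 55.2, 55.5])]
```

View pics/mix2.png

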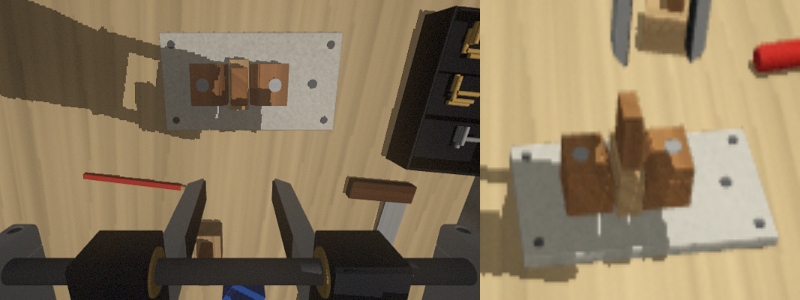

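The spacer stands upright in the gap, centred within about 0.3 mm. The block top is at z 51.1 (52 nominal, camera bias about -0.8) and the tab top at 96.2 (97 nominal), so it is home. Nothing is touching it.

```bash
python3 -c "
from cell import manip; print(manip.sign_off())"
```

```text
the job is handed in; nothing more can be done
None
```

The thin wooden spacer (24 mm) is standing in the jig's gap, released, and the job is handed in. The robot's clock read about 11 s of the 34 s allowed.

**Choice:** The two stops span 119.3 mm overall, which makes the gap the narrow 29 mm setting. I left the 42 and 66 mm spacers and the red and blue look-alikes where they stood.

**Placing:** I took the spacer by its tab, aligned it to the jig's 5.7° turn, and lowered it until it touched the base at the expected height with about 5 N.

**Last checks:**
- **Sideways:** the block runs from -12.0 to +11.6 mm about the gap centre, so it is within about 0.3 mm of centred.
- **Lengthwise:** the block runs ±29.4 mm, so it is centred along the gap too.
- **Height:** the block top read 51.1 mm (52 expected) and the tab top 96.2 mm (97 expected). The stop tops also read about 0.8 mm low in the same view, so I take the spacer as fully home.
- **Clear of the robot:** the gripper is open and about 70 mm away.

**Disagreements:** The top and side cameras differed by about 5 mm in x, so I relied on the wrist camera for the final positions. A rectangle fit to the tab top in the last view was spoiled by stray points from other objects, and I ignored it.

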